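# Load a bracket under the spring clip of an assembly jig

### The arm

A 7-joint arm with a two-finger parallel gripper is mounted at the origin on the work surface. World frame = base frame: x ahead of the robot, y to its left, z up, the work surface at z = 0. Lengths are in m, angles in rad, forces in N, time in s.
With the tool pointing down it reaches from about 0.4 to 0.75 m from the base axis. Payload 19.5 kg.
Tool frame: the origin (TCP) lies on the centre line of the jaws, within the pads' length; the fingertips stand 19 mm ahead of it and the grasp point (between the pads) is the TCP; z points along the fingers, y is the line along which they close (so a half turn about z gives the same grasp; the last joint's range is limited). The gripper opens to 85 mm and grips with 20 to 120 N. Pads are 22 mm wide; open, the fingers measure 114 mm over their backs; the gripper's body (76 mm by 85 mm) begins 54 mm behind the grasp point. The pads swing forward as they close: fully open they stand 13 mm farther back than shut.
Start: joints at [1.237, 0.707, -0.028, 1.485, 0.022, 0.951, -0.075], TCP at [0.165, -0.551, 0.25] pointing down, gripper open.
Joint ranges: [-2.71, 2.71], [-0.32, 2.16], [-1.57, 1.52], [0, 2.45], [-1.46, 4.6], [0, 2.02], [-2.83, 2.83]. Speed limits (rad/s): [1.89, 1.89, 2.57, 2.57, 3.01, 3.01, 3.01].

### API

Orientations are given as [roll, pitch, yaw] about the fixed x, y, z axes, in that order (R = Rz(yaw) Ry(pitch) Rx(roll)).
In Python, from workcell import manip gives the robot as it stands. The module is installed in compiled form; this text tells all that it offers.
- The arm moves only by the tool play_rows, never from a script. Its arguments are lists of equal length, an entry for each row: "offset": the shift along the world's x, y, z in units of 25 mm (1.0 is 25 mm), a list of three; "rot": the turn, a rotation vector about the world's x, y, z in units of 6 degrees (1.0 is 6 degrees), a list of three; "hand": the opening, from 0 (shut) to 1 (fully open). A call has 1 to 8 rows; each row shifts and turns the commanded pose from where the row before left it; what a row does not reach is not made up. A row lasts 1/10 s, in which the tool goes at most 50 mm and 8.59 degrees, less where a joint would pass 70% of its speed; a pose out of reach is approached as far as the arm can. A call is refused whole if a number of a shift passes 1 or a number of a turn 1, either way. A call with a gripper value outside its range is refused whole. The fingers move at their own pace and stop on an object; "force" is the grip in N (left out, the last holds). Time passes only in rows, so rows that do not move let the fingers close. It gives the time, the measured TCP pose, the force, the opening and the grip force at its end, in the units of the state.
- manip.read_state(): the state, without advancing time (a new reading comes with each control period).
- manip.capture(name): name is "scene" or "top" or "wrist"; returns a dict with "frame" (480x640x3 uint8, blue, green, red), "range_z" (480x640 float32, m along the optical axis (not along the pixel's ray), 0 where there is no reading), "intrinsics" (3x3 intrinsics, pixels), "R" (3x3) and "t" (3): a world point X has camera coordinates R X + t. Camera axes: x right, y down, z forward; pixel columns grow to the right and rows downward; lengths in m; the calibration is good to about 2 mm. The wrist camera is an equidistant fisheye: a pixel r from the principal point sees the ray r / f radians off the axis. A picture is of the moment at which its call begins.
- manip.job_done(): hands the job in; it is judged then, once.
The state is a dict: "time": time; "joints": joint angles; "dq": joint speeds; "effort": joint torques, N m; "eef_pos": TCP position; "orientation": TCP orientation; "force": force on the tool from outside, world axes, zero at the start; "torque": the same for the moment, N m; "finger_gap": finger opening in m; "gripper_force": force on a finger pad.
Only numpy, scipy, OpenCV 4.12 (cv2) and the standard library are available. Lean on these libraries where they do the work, as an engineer would, in place of code of your own. Each camera call takes 0.05 s, during which the arm holds its last target. There are 200 camera calls.

### The job

Press the long pedal of the jig's spring clip down with one fingertip so that its jaw rises and, keeping it down, push the bracket along its lane with the other fingertip so that its flat foot goes beneath the jaw, until it is fully home against the end stop. Then let the pedal up so that the jaw clamps the foot, and move clear. Do not pick the bracket up or tip it, and leave the other things on the table alone.

Things in the scene. Friction and masses are not known exactly. Their poses are not given: they have to be found in the camera images.
- jig: Fixed jig: black base plate 8 mm thick, x -125 to +70, y -39 to +85 mm in its own frame (origin at table level). Its top is the floor of a lane along x, centred on y = 0, between two rails 6 mm high whose inner faces are at y = -23.5 and +23.5 mm (each 6 mm wide). The bracket is pushed along +x. The spring clip's hinge and pedal lie on the +y side, its jaw over the lane.
- stop (a point): Middle of the near face of the end stop that closes the lane, at lane floor level: jig x = +50, y = 0, 8 mm above the table. The stop's top is 18 mm above the table.
- hinge (a point): Middle of the clip's hinge pin, which runs along the jig's x from -121 to +49 mm at jig y = 37, 22 mm above the table; pin radius 5.5 mm, its end lugs reach 29 mm above the table. It lies between the lane and the pedal, so it passes between the two fingers.
- clip (a joint): Angle of the spring clip (rad): 0 at rest (jaw down), grows as the pedal is pressed, hard limit 0.32. The jaw clears the foot above about 0.14; 0.24 is a good working value. Clamped on the foot it reads about 0.12. Pressing the pedal along its middle takes about 4 N at first and 9 to 11 N fully down; it springs back when released.
- pedal (a point): Middle of the pedal's top; moves with it. Plain steel plate, jig x -115 to -6 mm, y 39 to 81 mm, sloping up outwards at rest, when this point is at jig x -60, y 65, 24 mm above the table. At 0.24 rad the top is level 17 mm above the table (15 mm here at 0.32). It may be pressed anywhere along its length, and a fingertip can slide along it while pressing.
- jaw (a point): Middle of the lower front edge of the clip's jaw, a steel block over the lane: jig x 15 to 40, y -6 to 6 mm, underside 12 mm above the table at rest (4 mm over the lane floor, so it blocks the foot), about 19 mm at 0.24 rad. Moves with the clip.
- bracket: L-shaped aluminium bracket, about 0.2 kg, loose in the lane, foot short of the jaw. Foot 70 (x) x 44 (y) x 8 mm; at its rear end (x -35 to -30 mm) an upright flange 44 mm wide, 38 mm high from the foot's underside; push on its rear face. Origin: centre of the foot's underside; x points towards the jaw. Home, its origin is at jig x +15 mm; it starts 43 to 63 mm short of that.
- spare: a second bracket of the same kind (70 x 44 x 38 mm) standing on the table beside the jig; a bystander. Origin: centre of its foot's underside
- relay_a: plug-in relay, grey block 28 x 22 x 34 mm on the table beside the jig; a bystander. Origin: centre of underside
- relay_b: another such relay beyond the jig's end stop; a bystander. Origin: centre of underside
- terminal: white terminal block 50 x 24 x 28 mm on the table beside the clip's pedal; a bystander. Origin: centre of underside
- driver: screwdriver 170 mm long lying on the table away from the jig; a bystander
- cutters: wire cutters with red handles, about 160 mm long, 20 mm high, lying away from the jig; a bystander
Not all that is in view belongs to the job. Leave any green or red look-alike of the jig alone. Leave any brown look-alike of the bracket alone.

How it is judged:
On the way, in this order (a step that is already met when the one before it is completed fails the run):
1. the clip is pressed down, its jaw clear of the foot, while the bracket is still outside it (value of joint clip above 0.15 rad and x of bracket in the frame of jig below -0.012 m), for 0.1 s.
2. with the clip still held down, the bracket is pushed beneath the jaw and home (value of joint clip above 0.14 rad and x of bracket in the frame of jig above 0.01 m), for 0.1 s.
At the end, for the whole second after the job is handed in: The bracket lies flat in the lane within 4.5 mm of the end stop, at rest, and the released clip's jaw is clamped on its foot (clip angle 0.07 to 0.145 rad) (x of bracket in the frame of jig between 0.0105 and 0.018 m and y of bracket in the frame of jig between -0.005 and 0.005 m and z of bracket in the frame of jig below 0.0105 m and angle between bracket's own z axis and vertical below 0.06 rad and angle between the x axis of bracket and the x axis of jig, either way round below 0.1 rad and value of joint clip between 0.07 and 0.145 rad and linear speed of bracket below 0.01 m/s and velocity of joint clip below 0.05 rad/s); the robot touches nothing.
It fails at once if the bracket is lifted more than 8 mm off the lane floor or tipped (z of bracket in the frame of jig above 0.016 m or angle between bracket's own z axis and vertical above 0.25 rad).
It fails at once if another thing on the table is moved more than 20 mm (distance of any of spare, relay_a, relay_b, terminal, driver, cutters from where it was at the start of the episode above 0.02 m).
It also fails if it takes over 35 s, if anything falls off the work surface, if the arm or the gripper's body presses on something with over 40 N, if the wrist force passes 120 N, or if a joint passes its speed limit or range.

## Working session

There is one attempt and no reset: what is moved stays moved. The work goes in short steps, Python scripts to look and compute and a tool call to move; the robot and the scene stay as the last step left them, time stands still between calls to the robot, and variables do not carry over. Pictures are saved under pics/ and viewed, at most 10 in all, crops included, and the job is handed in when it is done.

Besides the shell and the picture viewer there is one more tool, called after "Emit:" in YAML: its name, and indented under it one key for each argument. play_rows: Moves the arm, as the interface text tells. Its arguments: {"type":"object","properties":{"offset":{"type":"array","items":{"type":"array","items":{"type":"number"}}},"rot":{"type":"array","items":{"type":"array","items":{"type":"number"}}},"hand":{"type":"array","items":{"type":"number"}},"force":{"type":"number"}},"required":["offset","rot","hand"]}

```bash
mkdir -p pics; python3 - <<'E'
from workcell import manip
import cv2,numpy as np
s=manip.read_state();print({k:np.round(v,3) for k,v in s.items()})
for n in("scene","top"):
    c=manip.capture(n);cv2.imwrite(f"pics/{n}0.png",c["frame"]);np.savez(f"{n}0.npz",**c)
    print(n,c["intrinsics"],-c["R"].T@c["t"])
E
```

```text
{'time': np.float64(0.0), 'joints': array([ 1.237,  0.707, -0.028,  1.485,  0.022,  0.951, -0.076]), 'dq': array([-0.002, -0.   ,  0.001,  0.001, -0.001,  0.001,  0.001]), 'effort': array([-0.0000e+00, -8.8320e+01,  1.2350e+00, -2.3617e+01,  1.7000e-02,
        6.0000e-03,  0.0000e+00]), 'eef_pos': array([ 0.165, -0.55 ,  0.25 ]), 'orientation': array([-3.141,  0.   ,  0.292]), 'force': array([-0.926, -0.76 ,  0.485]), 'torque': array([ 0.001, -0.04 , -0.006]), 'gripper_force': np.float64(0.0), 'finger_gap': np.float64(0.086)}
scene [[434.83258123   0.         320.14413041]
 [  0.         434.83258123 239.27540476]
 [  0.           0.           1.        ]] [ 1.31801401 -0.39816458  0.62313214]
top [[587.16393789   0.         317.13225789]
 [  0.         587.16393789 238.65668023]
 [  0.           0.           1.        ]] [0.32191842 0.00404355 1.44054213]
```

View pics/top0.png

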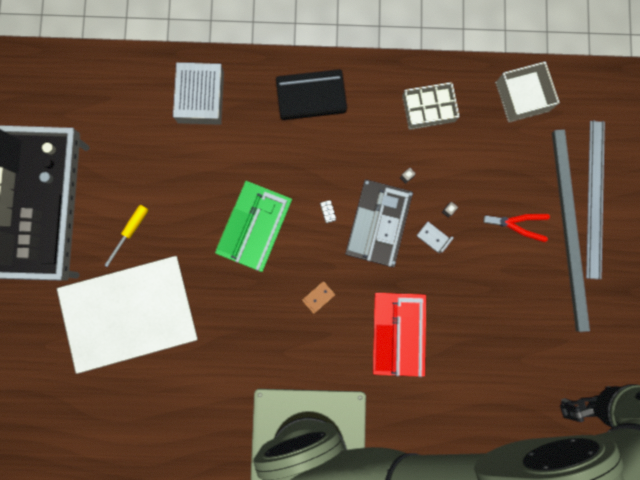

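View pics/scene0.png

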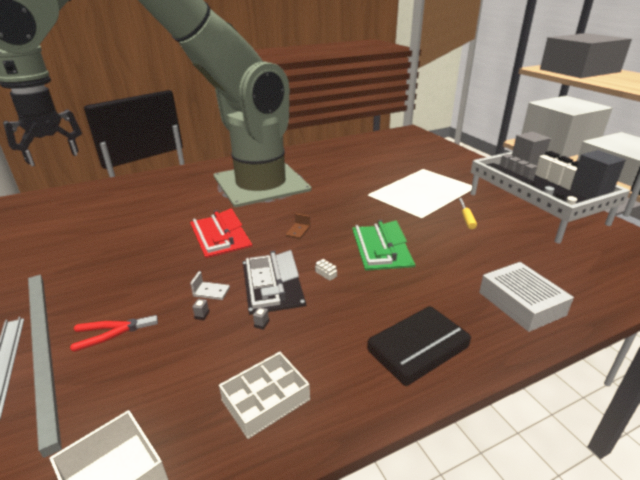

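```bash
cat > h.py <<'E'
import cv2,numpy as np
def load(n): return dict(np.load(n+".npz"))
def ray(c,u,v,z):
    K=c["intrinsics"];d=c["R"].T@np.linalg.inv(K)@np.array([u,v,1.]);o=-c["R"].T@c["t"]
    return o+d*(z-o[2])/d[2]
def proj(c,X):
    p=c["R"]@np.asarray(X)+c["t"];return (c["intrinsics"]@p/p[2])[:2]
E
python3 - <<'E'
from h import *
c=load("top0");f=c["frame"]
cv2.imwrite("pics/crop.png",cv2.resize(f[165:280,325:470],None,fx=5,fy=5,interpolation=cv2.INTER_CUBIC))
E
```

```text
(no output)
```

View pics/crop.png

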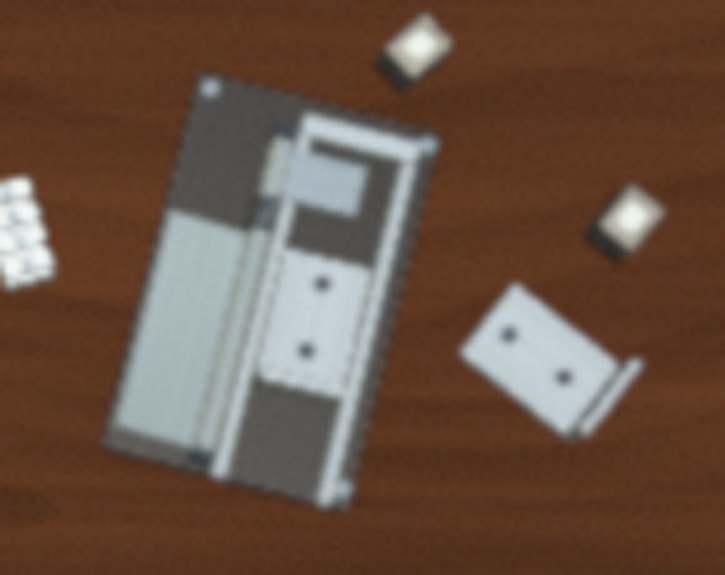

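```bash
cat > fit.py <<'E'
from h import *
c=load("top0")
P=lambda x,y,z: ray(c,325+(x+.5)/5-.5,165+(y+.5)/5-.5,z)
J=np.array([[70,85],[70,-39],[-125,-39],[-125,85]])/1e3
W=np.array([P(197,75,.008),P(440,138,.008),P(350,508,.008),P(103,447,.008)])[:,:2]
M,_=cv2.estimateAffinePartial2D(J,W)
psi=np.arctan2(M[1,0],M[0,0]);s=np.hypot(M[1,0],M[0,0])
R=np.array([[np.cos(psi),-np.sin(psi)],[np.sin(psi),np.cos(psi)]]);o=W.mean(0)-R@J.mean(0)
np.savez("jig.npz",R=R,o=o,psi=psi)
j=lambda w:np.round(1e3*R.T@(w[:2]-o),1)
if __name__=="__main__":
    print("psi",psi,"scale",s,"o",o,"res",W-(J@R.T+o))
    for a in((287,248,.016),(372,267,.016),(260,380,.046),(345,400,.046)):print("bracket",j(P(*a)))
    for n,a in dict(stop=(415,155,.018),jawL=(285,205,.02),jawR=(360,215,.02),term=(20,230,.028),relb=(415,45,.034),rela=(635,215,.034),spare=(515,285,.008)).items():print(n,j(P(*a)))
    for x in(-100,-30):
        w=R@[x/1e3,.031]+o;print(x,w,np.hypot(*w))
E
python3 fit.py
```

```text
Traceback (most recent call last):
  File "fit.py", line 6, in <module>
    M,_=cv2.estimateAffinePartial2D(J,W)
        ~~~~~~~~~~~~~~~~~~~~~~~~~~~^^^^^
cv2.error: OpenCV(4.12.0) /io/opencv/modules/calib3d/src/ptsetreg.cpp:1108: error: (-215:Assertion failed) count >= 0 && to.checkVector(2) == count in function 'estimateAffinePartial2D'
```

```bash
sed -i 's/\[:,:2\]$/[:,:2].copy()/' fit.py; python3 fit.py
```

```text
psi -0.22250071614307634 scale 0.9878653254028625 o [ 0.56207386 -0.1880947 ] res [[-1.46239312e-03  6.06888284e-04]
 [-2.18712442e-03  2.04928886e-05]
 [ 2.35367943e-03 -6.62606320e-04]
 [ 1.29583810e-03  3.52251483e-05]]
bracket [-6.6 21.8]
bracket [ -5.3 -20.9]
bracket [-77.7  21.6]
bracket [-76.9 -20.1]
stop [ 54.  -28.2]
jawL [13.2 28.2]
jawR [17.6 -8.7]
term [-33.  151.1]
relb [103.6 -13.8]
rela [  48.4 -137.2]
spare [  5.3 -92.4]
-100 [ 0.47137974 -0.13579195] 0.4905489967359187
-30 [ 0.53965415 -0.15123881] 0.5604460551484491
```

Emit:
play_rows:
  offset:
    - [0.7,1,0]
    - [0.7,1,0]
    - [0.7,1,0]
    - [0.7,1,0]
    - [0.7,1,0]
    - [0.7,1,0]
    - [0.7,1,0]
    - [0.7,1,0]
  rot:
    - [0,0,-0.3]
    - [0,0,-0.3]
    - [0,0,-0.3]
    - [0,0,-0.3]
    - [0,0,-0.3]
    - [0,0,-0.3]
    - [0,0,-0.3]
    - [0,0,-0.3]
  hand: [0.62,0.62,0.62,0.62,0.62,0.62,0.62,0.62]

```text
time: 0.9
eef_pos: [0.3059, -0.3496, 0.2502]
orientation: [-3.141, 0.0, 0.039]
force: [-0.2, 0.1, -0.2]
finger_gap: 0.0528
gripper_force: 0.0
```

Emit:
play_rows:
  offset:
    - [0.7,1,-0.3]
    - [0.8,1,-0.3]
    - [0.8,1,-0.3]
    - [0.8,1,-0.3]
    - [0.8,1,-0.3]
    - [0.9,1,-0.3]
    - [0.9,1,-0.3]
    - [0.9,1,-0.3]
  rot:
    - [0,0,-0.3]
    - [0,0,-0.3]
    - [0,0,-0.3]
    - [0,0,-0.3]
    - [0,0,-0.3]
    - [0,0,-0.3]
    - [0,0,-0.3]
    - [0,0,-0.3]
  hand: [0.62,0.62,0.62,0.62,0.62,0.62,0.62,0.62]

```text
time: 1.7
eef_pos: [0.4711, -0.1495, 0.1898]
orientation: [-3.142, 0.0, -0.212]
force: [0.2, -0.2, 0.2]
finger_gap: 0.0525
gripper_force: 0.0
```

Emit:
play_rows:
  offset:
    - [0.1,0.5,-0.6]
    - [0,0,-1]
    - [0,0,-1]
    - [0,0,-1]
    - [0,0,0]
  rot:
    - [0,0,-0.1]
    - [0,0,0]
    - [0,0,0]
    - [0,0,0]
    - [0,0,0]
  hand: [0.62,0.62,0.62,0.62,0.62]

```text
time: 2.2
eef_pos: [0.4718, -0.1378, 0.0981]
orientation: [-3.141, 0.004, -0.221]
force: [-0.1, -0.1, 0.6]
finger_gap: 0.053
gripper_force: 0.0
```

```bash
python3 - <<'E'
from workcell import manip
import cv2,numpy as np
from h import *
s=manip.read_state();d=np.load("jig.npz");print(s["eef_pos"],s["orientation"],d["R"].T@(s["eef_pos"][:2]-d["o"]),s["force"])
c=manip.capture("wrist");cv2.imwrite("pics/w1.png",c["frame"]);np.savez("w1.npz",**c)
c=manip.capture("scene");np.savez("s1.npz",**c)
a=cv2.resize(c["frame"][200:340,200:360],None,fx=4,fy=4,interpolation=cv2.INTER_CUBIC);cv2.imwrite("pics/s1.png",a)
E
```

```text
[ 0.47179613 -0.13784456  0.09807508] [-3.14127964  0.00407183 -0.22135081] [-0.09914093  0.02908988] [-0.11408918 -0.10981799  0.60916859]
```

View pics/w1.png

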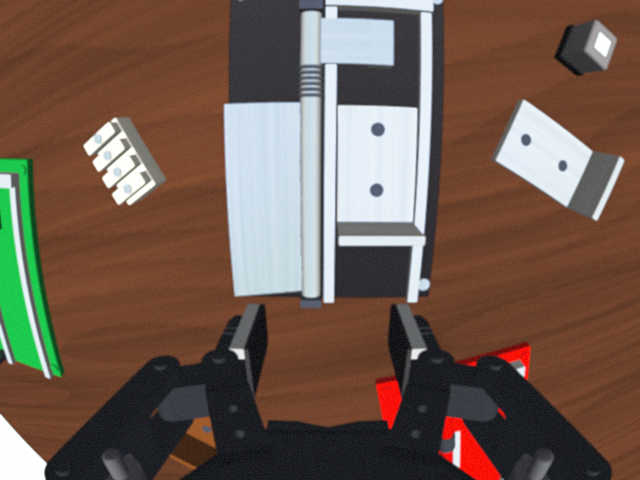

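View pics/s1.png

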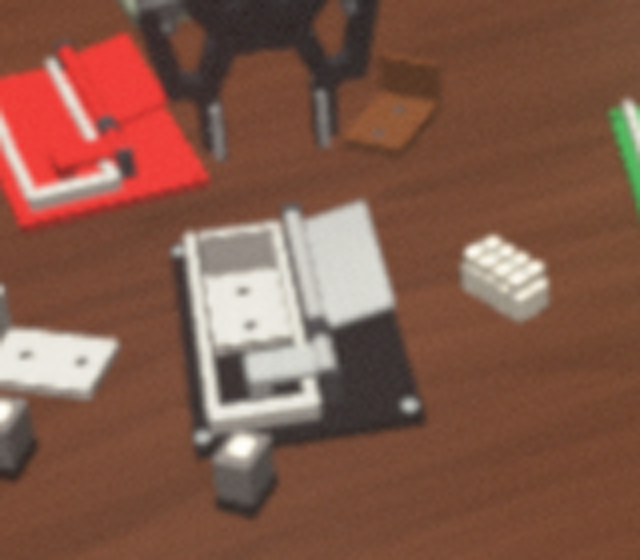

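```bash
cat >> h.py <<'E'
def fray(c,u,v,z):
    K=c["intrinsics"];x=(u-K[0,2])/K[0,0];y=(v-K[1,2])/K[1,1];r=np.hypot(x,y)+1e-12
    d=c["R"].T@np.array([np.sin(r)*x/r,np.sin(r)*y/r,np.cos(r)]);o=-c["R"].T@c["t"]
    return o+d*(z-o[2])/d[2]
E
python3 - <<'E'
from h import *
c=load("w1");d=np.load("jig.npz");R,o=d["R"],d["o"]
print(c["intrinsics"][0],-c["R"].T@c["t"],c["R"])
for n,a in dict(flangeL=(339,245,.046),flangeR=(424,244,.046),footFL=(337,106,.016),footFR=(418,108,.016),railRin=(408,301,.014),railRout=(418,301,.014),railLout=(324,302,.014),baseR=(430,297,.008),pedRL=(235,296,.027),pedFL=(224,104,.027),lugrear=(311,305,.029),jawFR=(394,66,.02),tipL=(253,306,.079),tipR=(403,306,.079)).items():
    w=fray(c,*a);print(n,np.round(1e3*R.T@(w[:2]-o),1))
Z=c["range_z"]
for u,v in((253,320),(403,320),(380,240),(265,280),(265,150)):print(u,v,Z[v,u])
E
```

```text
[371.64829954   0.         327.44298067] [ 0.551079   -0.15470229  0.22092802] [[-0.21894565 -0.97573633 -0.00118664]
 [-0.92573437  0.20734108  0.31626816]
 [-0.3083483   0.07034406 -0.94866909]]
flangeL [-75.8  24.5]
flangeR [-75.2 -18.7]
footFL [-6.8 25.3]
footFR [ -6.3 -19.4]
railRin [-123.6  -20.7]
railRout [-123.7  -27.3]
railLout [-123.8   32.3]
baseR [-124.1  -36.9]
pedRL [-114.   85.]
pedFL [-4.5 84.5]
lugrear [-118.1   39.7]
jawFR [16. -5.]
tipL [-93.   62.6]
tipR [-92.9  -2.7]
253 320 0.13770428
403 320 0.1381081
380 240 0.18417922
265 280 0.21439284
265 150 0.1926279
```

Emit:
play_rows:
  offset:
    - [0,0.1,-0.6]
    - [0,0,-0.6]
    - [0,0,-0.5]
    - [0,0,-0.3]
    - [0,0,0]
  rot:
    - [0,0,0]
    - [0,0,0]
    - [0,0,0]
    - [0,0,0]
    - [0,0,0]
  hand: [0.62,0.62,0.62,0.62,0.62]

```text
time: 2.8
eef_pos: [0.4728, -0.1357, 0.0501]
orientation: [-3.141, 0.0, -0.221]
force: [-0.0, 0.3, 0.4]
finger_gap: 0.0527
gripper_force: 0.0
```

Emit:
play_rows:
  offset:
    - [0,0,-0.1]
    - [0,0,-0.1]
    - [0,0,0]
  rot:
    - [0,0,0]
    - [0,0,0]
    - [0,0,0]
  hand: [0.62,0.62,0.62]

```text
time: 3.1
eef_pos: [0.473, -0.1357, 0.0453]
orientation: [-3.141, -0.0, -0.221]
force: [-0.2, 0.8, -0.3]
finger_gap: 0.0528
gripper_force: 0.0
```

Emit:
play_rows:
  offset:
    - [0,0,-0.1]
    - [0,0,-0.1]
    - [0,0,0]
  rot:
    - [0,0,0]
    - [0,0,0]
    - [0,0,0]
  hand: [0.62,0.62,0.62]

```text
time: 3.4
eef_pos: [0.4728, -0.1356, 0.04]
orientation: [-3.141, 0.0, -0.221]
force: [-0.3, -0.4, -0.4]
finger_gap: 0.0528
gripper_force: 0.0
```

Emit:
play_rows:
  offset:
    - [0,0,-0.1]
    - [0,0,-0.1]
    - [0,0,0]
  rot:
    - [0,0,0]
    - [0,0,0]
    - [0,0,0]
  hand: [0.62,0.62,0.62]

```text
time: 3.7
eef_pos: [0.473, -0.1357, 0.0352]
orientation: [-3.141, -0.0, -0.221]
force: [-0.2, 0.5, 6.6]
finger_gap: 0.0529
gripper_force: 3.7
```

```bash
python3 - <<'E'
from workcell import manip
import cv2,numpy as np
c=manip.capture("wrist");np.savez("w2.npz",**c);cv2.imwrite("pics/w2.png",c["frame"])
print(manip.read_state()["force"])
E
```

```text
[-0.96025705  0.26686089  6.59646941]
```

View pics/w2.png

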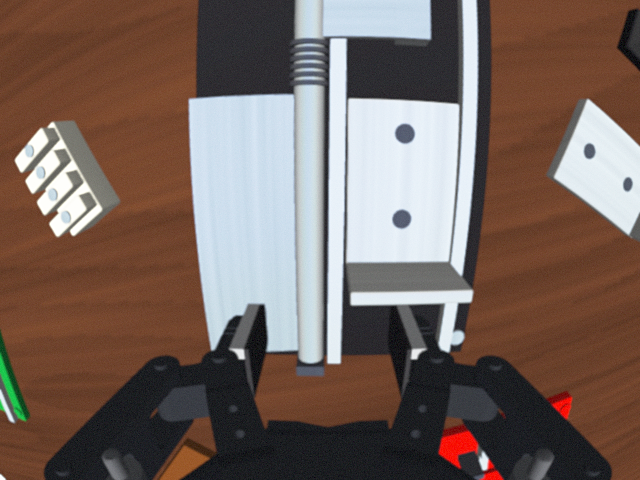

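Emit:
play_rows:
  offset:
    - [0,0,-0.1]
    - [0,0,-0.02]
    - [0,0,0]
    - [0,0,0]
  rot:
    - [0,0,0]
    - [0,0,0]
    - [0,0,0]
    - [0,0,0]
  hand: [0.62,0.62,0.62,0.62]

```text
time: 4.15
eef_pos: [0.473, -0.1359, 0.0325]
orientation: [3.141, -0.0, -0.222]
force: [-1.1, -1.3, 12.4]
finger_gap: 0.0527
gripper_force: 5.6
```

```bash
python3 - <<'E'
from workcell import manip
import cv2,numpy as np
from h import *
d=np.load("jig.npz");R,o=d["R"],d["o"]
s=manip.read_state();print(s["force"],s["eef_pos"])
for n in("w2","w3"):
    c=manip.capture("wrist") if n=="w3" else load(n)
    if n=="w3":np.savez("w3.npz",**c)
    # points of pedal (fit plane z = a + b*y) from depth
    K=c["intrinsics"];C=-c["R"].T@c["t"];A=[]
    for v in range(130,250,6):
        for u in range(215,285,6):
            z=c["range_z"][v,u];x=(u-K[0,2])/K[0,0];y=(v-K[1,2])/K[1,1];r=np.hypot(x,y)
            p=np.array([np.tan(r)*x/r,np.tan(r)*y/r,1])*z
            w=c["R"].T@(p-c["t"]);q=R.T@(w[:2]-o);A.append([*q,w[2]])
    A=np.array(A);co=np.linalg.lstsq(np.c_[np.ones(len(A)),A[:,:2]-[-.06,.065]],A[:,2],rcond=None)[0];print(n,co)
E
```

```text
[-1.13084423 -1.26004057 12.40522241] [ 0.47295724 -0.13593279  0.03252881]
w2 [ 0.01968418 -0.00118885  0.12504644]
w3 [ 0.01602567  0.05672083 -0.23017095]
```

Emit:
play_rows:
  offset:
    - [0.2,-0.045,0]
    - [0.2,-0.045,0]
    - [0.2,-0.045,0]
    - [0.2,-0.045,0]
    - [0.2,-0.045,0]
    - [0.2,-0.045,0]
    - [0.2,-0.045,0]
    - [0,0,0]
  rot:
    - [0,0,0]
    - [0,0,0]
    - [0,0,0]
    - [0,0,0]
    - [0,0,0]
    - [0,0,0]
    - [0,0,0]
    - [0,0,0]
  hand: [0.62,0.62,0.62,0.62,0.62,0.62,0.62,0.62]

```text
time: 5.0
eef_pos: [0.5073, -0.1433, 0.0323]
orientation: [-3.141, 0.002, -0.221]
force: [-5.0, 0.9, 10.2]
finger_gap: 0.0528
gripper_force: 5.7
```

```bash
python3 - <<'E'
from workcell import manip
import cv2,numpy as np
d=np.load("jig.npz");R,o=d["R"],d["o"]
s=manip.read_state();print(s["force"],s["eef_pos"],R.T@(s["eef_pos"][:2]-o))
c=manip.capture("wrist");np.savez("w4.npz",**c);cv2.imwrite("pics/w4.png",c["frame"])
E
```

```text
[-5.01532735  0.91409423 10.23283398] [ 0.50725753 -0.1433255   0.03227549] [-0.06334423  0.03156929]
```

View pics/w4.png

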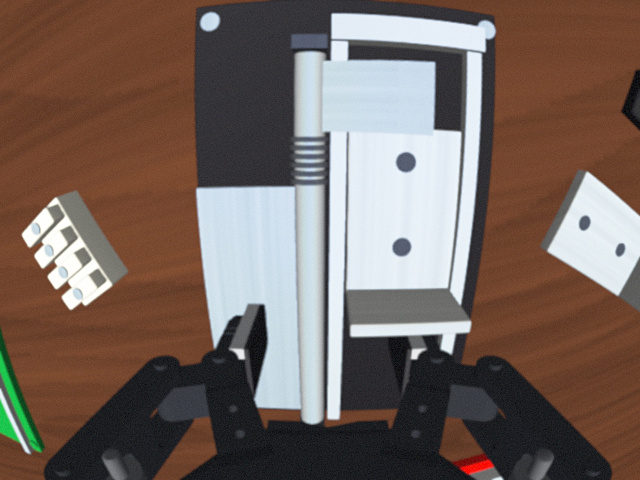

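Emit:
play_rows:
  offset:
    - [0.2,-0.045,0]
    - [0.2,-0.045,0]
    - [0.2,-0.045,0]
    - [0.2,-0.045,0]
    - [0.2,-0.045,0]
    - [0,0,0]
  rot:
    - [0,0,0]
    - [0,0,0]
    - [0,0,0]
    - [0,0,0]
    - [0,0,0]
    - [0,0,0]
  hand: [0.62,0.62,0.62,0.62,0.62,0.62]

```text
time: 5.65
eef_pos: [0.5323, -0.149, 0.0323]
orientation: [-3.141, 0.002, -0.221]
force: [-5.9, 2.1, 11.3]
finger_gap: 0.0533
gripper_force: 5.7
```

Emit:
play_rows:
  offset:
    - [0.1,-0.022,0]
    - [0.1,-0.022,0]
    - [0,0,0]
  rot:
    - [0,0,0]
    - [0,0,0]
    - [0,0,0]
  hand: [0.62,0.62,0.62]

```text
time: 5.95
eef_pos: [0.5369, -0.15, 0.0323]
orientation: [-3.141, 0.002, -0.221]
force: [-6.9, 1.7, 12.3]
finger_gap: 0.0528
gripper_force: 6.0
```

Emit:
play_rows:
  offset:
    - [0.08,-0.018,0]
    - [0.04,-0.009,0]
    - [0,0,0]
  rot:
    - [0,0,0]
    - [0,0,0]
    - [0,0,0]
  hand: [0.62,0.62,0.62]

```text
time: 6.25
eef_pos: [0.5393, -0.1506, 0.0322]
orientation: [-3.141, 0.004, -0.221]
force: [-11.9, 2.2, 13.4]
finger_gap: 0.0528
gripper_force: 7.7
```

```bash
python3 - <<'E'
from workcell import manip
import cv2,numpy as np
d=np.load("jig.npz");R,o=d["R"],d["o"]
s=manip.read_state();print(s["force"],s["eef_pos"],R.T@(s["eef_pos"][:2]-o))
c=manip.capture("wrist");np.savez("w5.npz",**c);cv2.imwrite("pics/w5.png",c["frame"])
E
```

```text
[-11.93764411   2.21270699  13.43096842] [ 0.539338   -0.15059656  0.03220392] [-0.03045008  0.03155665]
```

View pics/w5.png

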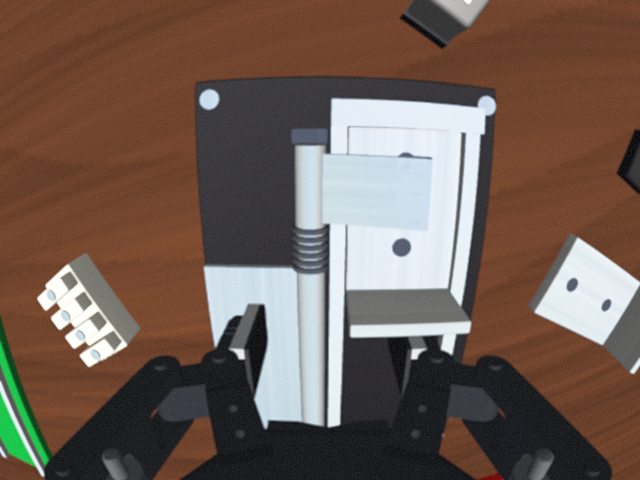

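Emit:
play_rows:
  offset:
    - [0.06,-0.013,0]
    - [0,0,0]
    - [0,0,0]
  rot:
    - [0,0,0]
    - [0,0,0]
    - [0,0,0]
  hand: [0.62,0.62,0.62]

```text
time: 6.6
eef_pos: [0.5395, -0.1506, 0.0321]
orientation: [-3.141, 0.007, -0.222]
force: [-20.5, 4.6, 19.8]
finger_gap: 0.0528
gripper_force: 12.7
```

Emit:
play_rows:
  offset:
    - [-0.15,0.033,0]
    - [-0.15,0.033,0]
    - [0,0,0]
    - [0,0,0.1]
    - [0,0,0.1]
    - [0,0,0.1]
    - [0,0,0.1]
    - [0,0,0.1]
  rot:
    - [0,0,0]
    - [0,0,0]
    - [0,0,0]
    - [0,0,0]
    - [0,0,0]
    - [0,0,0]
    - [0,0,0]
    - [0,0,0]
  hand: [0.62,0.62,0.62,0.62,0.62,0.62,0.62,0.62]

```text
time: 7.4
eef_pos: [0.5348, -0.1496, 0.0448]
orientation: [-3.142, 0.0, -0.221]
force: [-0.9, -0.4, -0.3]
finger_gap: 0.053
gripper_force: 0.0
```

Emit:
play_rows:
  offset:
    - [0,0,0.5]
    - [0,0,1]
    - [0,0,1]
    - [0,0,1]
    - [0,0,1]
    - [0,0,1]
    - [0,0,0]
    - [0,0,0]
  rot:
    - [0,0,0]
    - [0,0,0]
    - [0,0,0]
    - [0,0,0]
    - [0,0,0]
    - [0,0,0]
    - [0,0,0]
    - [0,0,0]
  hand: [0.62,0.62,0.62,0.62,0.62,0.62,0.62,0.62]

```text
time: 8.2
eef_pos: [0.5349, -0.1496, 0.1829]
orientation: [-3.141, -0.001, -0.221]
force: [0.5, -0.2, -1.1]
finger_gap: 0.0531
gripper_force: 0.0
```

```bash
python3 - <<'E'
from workcell import manip
import cv2,numpy as np
s=manip.read_state();print(s["force"],s["eef_pos"])
c=manip.capture("wrist");np.savez("w6.npz",**c)
d=manip.capture("scene");a=cv2.resize(d["frame"][230:330,225:325],(480,480),interpolation=cv2.INTER_CUBIC)
b=c["frame"][0:480,170:490];cv2.imwrite("pics/w6.png",np.hstack([b,a]))
E
```

```text
[ 0.45417664 -0.17835227 -1.11326866] [ 0.53489741 -0.14955683  0.18287444]
```

View pics/w6.png

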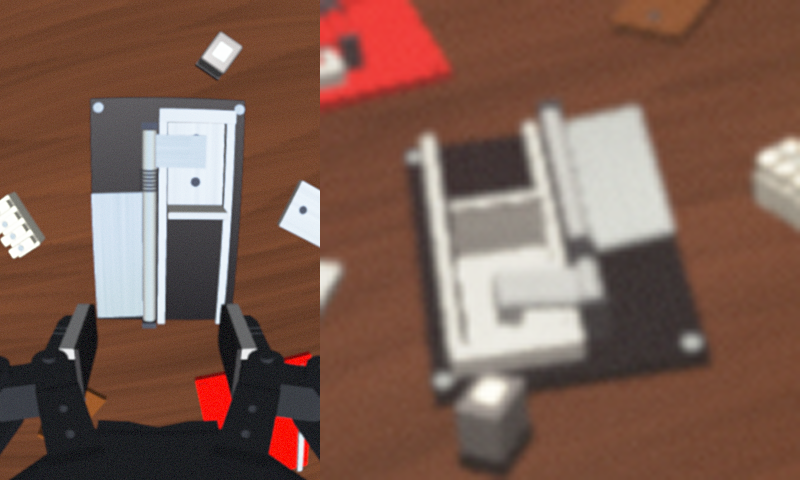

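The pictures show the foot against the stop, the jaw down on it, and the gripper clear. I'm handing it in.

```bash
python3 -c "
from workcell import manip
print(manip.job_done())"
```

```text
the job is handed in; nothing more can be done
None
```

The bracket was pushed home against the end stop, the pedal was let up so the jaw sits on its foot, and the gripper moved clear; I handed the job in at about 8.3 s and got no verdict back, so this rests on the last pictures and force readings.

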